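# Correct the sample status flags

### The job

Two flip flags show the wrong status: push the flag in front of the lidded cup over its axle so that it lies flat on the right with its bar face up, and the flag in front of the open glass jar over so that it lies flat on the left with its ring face up (left and right as seen from the robot; either one first). Do it with gentle fingertip pushes on the flags or their crank pins, gripping nothing. Leave the bottle's flag lying as it is, and leave the three vessels standing where they are.

Things in the scene. Friction and masses are not known exactly. Their poses are not given: they have to be found in the camera images.
- stand_cup: fixed grey flag stand of the lidded cup. Origin: base underside below the axle; x away from the robot along the axle, y left, z up; yaw within 0.2. Sizes in mm. Base 8 thick, x -36 to 44, y -66 to 66; tail 80 wide to x 105 bears the vessel (pad top z 10, centre x 70). 22 wide uprights at x -27 and 33, tops z 81; axle z 70; rest pegs at y +-44, to z 68. Bare table before x -36.
- flag_cup (a joint): flip flag of the lidded cup's stand: white plate on the axle, x -21 to 27, to 52 mm from the axle, 4 mm thick. 0 = flat to the left (+y), ring face up; pi = flat to the right, bar face up (end stops); pi/2 = upright. Light damped hinge, about 70 g: the flag falls by itself to whichever side it leans, in 1 to 3 s.
- flag_cup_pin (a point): on the black crank pin (12 mm diameter) of the lidded cup's flag, 12 mm from its end. The pin points to the robot from a crank arm opposite the plate, stand frame x -41 to -88 mm, nothing above it. This point: x -76, y -32 cos(joint), z 70 - 32 sin(joint) mm: pushed down (under 2 N) and on round below the axle, the pin brings the flag up and over.
- lidded_cup: loose plastic cup closed by a flat lid, 60 mm diameter, 56 mm high; stands on the tail of its flag stand. Origin: centre of its underside, z up
- stand_jar: fixed grey flag stand of the open glass jar. Origin: base underside below the axle; x away from the robot along the axle, y left, z up; yaw within 0.2. Sizes in mm. Base 8 thick, x -36 to 44, y -66 to 66; tail 80 wide to x 105 bears the vessel (pad top z 10, centre x 70). 22 wide uprights at x -27 and 33, tops z 81; axle z 70; rest pegs at y +-44, to z 68. Bare table before x -36.
- flag_jar (a joint): flip flag of the open glass jar's stand: white plate on the axle, x -21 to 27, to 52 mm from the axle, 4 mm thick. 0 = flat to the left (+y), ring face up; pi = flat to the right, bar face up (end stops); pi/2 = upright. Light damped hinge, about 70 g: the flag falls by itself to whichever side it leans, in 1 to 3 s.
- flag_jar_pin (a point): on the black crank pin (12 mm diameter) of the open glass jar's flag, 12 mm from its end. The pin points to the robot from a crank arm opposite the plate, stand frame x -41 to -88 mm, nothing above it. This point: x -76, y -32 cos(joint), z 70 - 32 sin(joint) mm: pushed down (under 2 N) and on round below the axle, the pin brings the flag up and over.
- glass_jar: loose open clear glass jar, 56 mm diameter, 52 mm high; stands on the tail of its flag stand. Origin: centre of its underside, z up
- stand_bottle: fixed grey flag stand of the bottle. Origin: base underside below the axle; x away from the robot along the axle, y left, z up; yaw within 0.2. Sizes in mm. Base 8 thick, x -36 to 44, y -66 to 66; tail 80 wide to x 105 bears the vessel (pad top z 10, centre x 70). 22 wide uprights at x -27 and 33, tops z 81; axle z 70; rest pegs at y +-44, to z 68. Bare table before x -36.
- flag_bottle (a joint): flip flag of the bottle's stand: white plate on the axle, x -21 to 27, to 52 mm from the axle, 4 mm thick. 0 = flat to the left (+y), ring face up; pi = flat to the right, bar face up (end stops); pi/2 = upright. Light damped hinge, about 70 g: the flag falls by itself to whichever side it leans, in 1 to 3 s.
- flag_bottle_pin (a point): on the black crank pin (12 mm diameter) of the bottle's flag, 12 mm from its end. The pin points to the robot from a crank arm opposite the plate, stand frame x -41 to -88 mm, nothing above it. This point: x -76, y -32 cos(joint), z 70 - 32 sin(joint) mm: pushed down (under 2 N) and on round below the axle, the pin brings the flag up and over.
- sample_bottle: loose slim bottle with a screw cap, 38 mm diameter, 82 mm high; stands on the tail of its flag stand. Origin: centre of its underside, z up
Things that resemble listed ones, but are neither listed nor needed, are in the scene too. There is more than one size of the lidded_cup; the one meant has the size given above.

How it is judged:
At the end, for the whole second after the job is handed in: The lidded cup's flag lies on the right (joint above 3.0 rad), the open jar's flag and the bottle's flag lie on the left (below 0.14 rad), and the three vessels stand upright (within 0.2 rad) within 20 mm of where they were (distance of each of lidded_cup, glass_jar, sample_bottle from where it was at the start of the episode below 0.02 m and angle between each of lidded_cup, glass_jar, sample_bottle's own z axis and vertical below 0.2 rad and value of joint flag_cup above 3 rad and value of joint each of flag_jar, flag_bottle below 0.14 rad); the robot touches nothing.
It fails at once if a sample vessel is moved by more than 20 mm, lifted or tipped (distance of any of lidded_cup, glass_jar, sample_bottle from where it was at the start of the episode above 0.02 m or angle between any of lidded_cup, glass_jar, sample_bottle's own z axis and vertical above 0.3 rad).
It fails at once if a flag or stand is gripped or forced (fingers press on it with more than 18 N) (contact force between the fingers and stand_cup above 18 N or contact force between the fingers and stand_jar above 18 N or contact force between the fingers and stand_bottle above 18 N).
It fails at once if the bottle's flag is raised (value of joint flag_bottle above 0.5 rad).
It also fails if it takes over 45 s, if anything falls off the work surface, if the arm or the gripper's body presses on something with over 40 N, if the wrist force passes 120 N, or if a joint passes its speed limit or range.

### The arm

A 6-joint arm with a two-finger parallel gripper is mounted at the origin on the work surface; the furniture and walls round the work are solid. World frame = base frame: x ahead of the robot, y to its left, z up, the work surface at z = 0. Lengths are in m, angles in rad, forces in N, time in s.
With the tool pointing down it reaches from about 0.325 to 0.925 m from the base axis. Payload 3.1 kg.
Tool frame: the origin (TCP) lies between the finger pads; the fingertips stand 19 mm ahead of it and the grasp point (between the pads) is the TCP (robot.tcp_to_tips is the distance from the TCP to the fingertips, in m); y points along the fingers, z is the direction in which the jaws open and shut, and the axes are right-handed (so a half turn about y gives the same grasp; the last joint's range is limited). The gripper opens to 85 mm and grips with 20 to 120 N. Pads are 22 mm wide; open, the fingers measure 114 mm over their backs; the gripper's body (76 mm by 85 mm) begins 54 mm behind the grasp point. The pads swing forward as they close: fully open they stand 13 mm farther back than shut.
Start: joints at [1.042, 0.217, 1.613, -0, 1.311, -0.112], TCP at [0.253, 0.572, 0.25] pointing down, gripper open.
Joint ranges: [-2.75, 2.75], [-0.78, 2.1], [0.31, 2.55], [-1.13, 4.27], [0.13, 2.63], [-2.58, 2.58]. Speed limits (rad/s): [2.79, 2.79, 3.14, 3.14, 3.14, 3.14].

### API

Orientations are given as [roll, pitch, yaw] about the fixed x, y, z axes, in that order (R = Rz(yaw) Ry(pitch) Rx(roll)).
In Python, from station import robot, vision, finish_job, spotter gives the robot as it stands. The module is installed in compiled form; this text tells all that it offers.
- The arm moves only by the tool move_arm, never from a script. Its argument "plan" is a list of rows, each an object of numbers: "x", "y", "z": the shift along the tool's x, y, z in mm; "roll": the turn about the tool's y in degrees. In form: [{"x": .., "y": .., "z": .., "roll": ..}, ...]. A call has exactly 5 rows; each row shifts and turns the commanded pose from where the row before left it, along the tool's axes as they then stand; what a row does not reach is not made up. A row lasts 1/12 s, in which the tool goes at most 41.7 mm and 7.16 degrees, less where a joint would pass 70% of its speed; a pose out of reach is approached as far as the arm can. A call is refused whole if a number of a shift passes 41.7 or a number of a turn 7.16, either way. A call with a gripper value outside its range is refused whole. "gripper" is the closure in counts, from 0 (fully open) to 255 (shut), set as the call begins (left out, the last holds). The fingers move at their own pace and stop on an object; "squeeze" is the grip in N (left out, the last holds). Time passes only in rows, so rows that do not move let the fingers close, or fill a call up. It gives the time, the measured TCP pose, the force and the opening at its end, in the units of the state.
- robot.observe(): the state, without advancing time (a new reading comes with each control period).
- vision.get_image(name): name is "scene" or "side" or "wrist"; returns the picture (420x560x3 uint8, blue, green, red); there is no depth.
- vision.camera_info(name): a dict with "K" (3x3 intrinsics, pixels), "R" (3x3) and "t" (3): a world point X has camera coordinates R X + t. Camera axes: x right, y down, z forward; pixel columns grow to the right and rows downward; lengths in m; the calibration is good to about 2 mm. A picture is of the moment at which its call begins: read the wrist's pose just before it. camera_info takes no time and is no camera call; for the wrist camera it gives the pose at the moment of the call.
- finish_job(): hands the job in, once; it reports no verdict.
Trained networks look in the newest picture that a camera, given by its name, has taken for a name from the list of things; names that differ only in an ending like _2 or _b are one class to them, and where a whole thing is asked for, a point or a joint stands for the part that bears it (a point fixed in the world has none). Each returns a list of dicts, best first, with "conf" (0 to 1); they miss things now and then, are a little off and sometimes report something else, mostly with a low value. They report only what shows in the picture. A call takes as long as a camera call. They do not tell look-alikes from the thing itself.
- spotter.trace(camera, target): "region" (420x560 bool, what is visible of it) and "rect" ([left, top, right, bottom] in pixels, round what is visible of it).
The state is a dict: "time_s": time; "q": joint angles; "qd": joint speeds; "joint_torque": joint torques, N m; "eef_pos": TCP position; "tool_rot": TCP orientation; "ft_force": force on the tool from outside, world axes, zero at the start; "torque": the same for the moment, N m; "gripper_width": opening from 0.0 (shut) to 1.0 (fully open).
Only numpy, scipy, OpenCV 4.12 (cv2) and the standard library are available. Lean on these libraries where they do the work, as an engineer would, in place of code of your own. Each camera call takes 0.05 s, during which the arm holds its last target.

## Working session

There is one attempt and no reset: what is moved stays moved. The work goes in short steps, Python scripts to look and compute and a tool call to move; the robot and the scene stay as the last step left them, time stands still between calls to the robot, and variables do not carry over. Pictures are saved under pics/ and viewed, and the job is handed in when it is done.

Besides the shell and the picture viewer there is one more tool, called after "Call:" as name(argument=value, ...), one argument or row to a line, values as JSON. move_arm: Moves the arm, as the interface text tells. Its arguments: {"type":"object","properties":{"plan":{"type":"array"},"gripper":{"type":"number"},"squeeze":{"type":"number"}},"required":["plan"]}

```bash
mkdir -p pics; ls; python3 - <<'E'
from station import robot, vision
import cv2
print(robot.observe())
for n in ["scene","side"]:
    im=vision.get_image(n); cv2.imwrite(f"pics/{n}0.png",im)
    c=vision.camera_info(n); print(n,c)
E
```

```text
pics
{'time_s': 0.0, 'q': array([ 1.04177021e+00,  2.17753871e-01,  1.61489104e+00, -3.53698795e-06,
        1.31131321e+00, -1.12219301e-01]), 'qd': array([-1.83757066e-05,  5.71047685e-05, -1.66634126e-03,  1.31669333e-03,
        5.32999876e-04, -3.73084640e-04]), 'joint_torque': array([ 1.91165359e-04, -3.96840227e+01, -3.03857660e+01, -1.57196305e-04,
        9.67586471e-03, -7.03819765e-06]), 'eef_pos': array([0.25263534, 0.57084   , 0.2489909 ]), 'tool_rot': array([-1.57314730e+00,  2.61499011e-04, -4.16806214e-01]), 'ft_force': array([-0.1071409 ,  0.0007151 ,  0.17638467]), 'torque': array([ 0.01767183, -0.02999605, -0.00358706]), 'gripper_width': 1.0055868615974335}
scene {'K': array([[439.02228035,   0.        , 282.58065111],
       [  0.        , 439.02228035, 211.02439834],
       [  0.        ,   0.        ,   1.        ]]), 'R': array([[ 0.88721608, -0.4611748 , -0.01286218],
       [-0.33620655, -0.62720583, -0.70255106],
       [ 0.31593161,  0.62763895, -0.71151709]]), 't': array([-0.36174199,  0.31229608,  1.00210406])}
side {'K': array([[533.95274695,   0.        , 282.09212765],
       [  0.        , 533.95274695, 204.80337751],
       [  0.        ,   0.        ,   1.        ]]), 'R': array([[-0.97172912, -0.23540566,  0.01807472],
       [-0.16134987,  0.60624222, -0.77874039],
       [ 0.17236224, -0.75964106, -0.62708589]]), 't': array([0.53787541, 0.03224944, 1.43631363])}
```

View pics/scene0.png

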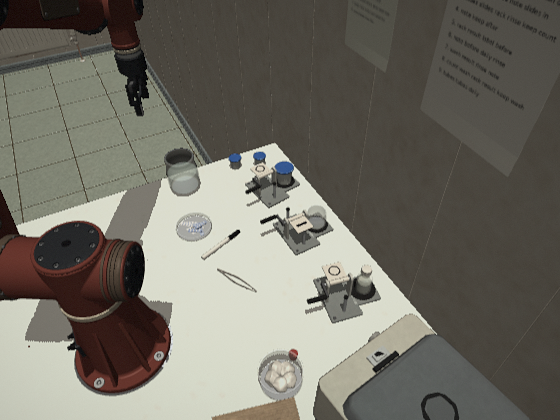

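View pics/side0.png

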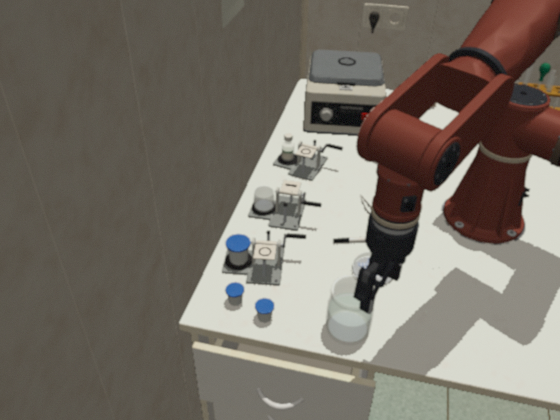

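```bash
python3 - <<'E'
from station import robot, vision, spotter
import cv2, numpy as np
for n in ["scene","side"]:
    vision.get_image(n)
    for t in ["stand_cup","stand_jar","stand_bottle","flag_cup","flag_cup_pin","lidded_cup","glass_jar","sample_bottle"]:
        for d in spotter.trace(n,t)[:5]:
            ys,xs=np.nonzero(d["region"])
            print(n,t,round(d["conf"],2),d["rect"],xs.mean().round(1),ys.mean().round(1))
im=cv2.imread("pics/scene0.png"); cv2.imwrite("pics/sc.png",cv2.resize(im[140:330,220:400],None,fx=3.1,fy=3.1,interpolation=cv2.INTER_CUBIC))
im=cv2.imread("pics/side0.png"); cv2.imwrite("pics/si.png",cv2.resize(im[125:325,210:350],None,fx=3,fy=3,interpolation=cv2.INTER_CUBIC))
E
```

```text
scene stand_cup 0.6 [246.4, 161.6, 298.6, 208.0] 268.2 185.4
scene stand_cup 0.43 [258.7, 206.7, 335.3, 257.5] 297.3 231.4
scene stand_jar 0.79 [256.7, 206.4, 333.5, 257.2] 297.9 231.3
scene stand_jar 0.16 [245.9, 161.6, 298.6, 209.4] 268.3 185.8
scene stand_bottle 0.93 [308.4, 259.2, 381.6, 322.6] 340.8 294.0
scene flag_cup 0.74 [308.4, 264.7, 352.1, 304.9] 330.4 280.2
scene flag_cup 0.7 [246.7, 162.0, 275.5, 192.2] 259.2 175.3
scene flag_cup_pin 0.75 [241.3, 162.3, 271.7, 193.8] 259.1 175.3
scene lidded_cup 0.6 [273.3, 164.3, 294.1, 184.7] 283.6 172.5
scene lidded_cup 0.6 [228.2, 155.9, 240.7, 171.8] 234.7 160.9
scene glass_jar 0.95 [306.8, 205.7, 328.2, 228.8] 317.0 216.6
scene sample_bottle 0.77 [359.1, 264.1, 371.5, 296.5] 363.8 280.5
side stand_cup 0.69 [223.0, 229.7, 310.5, 285.8] 262.3 260.1
side stand_jar 0.81 [248.1, 178.0, 320.0, 230.1] 285.5 206.7
side stand_bottle 0.97 [276.6, 140.8, 344.3, 183.4] 305.7 159.6
side flag_cup 0.89 [253.3, 236.1, 306.5, 257.5] 271.8 246.0
side flag_cup_pin 0.95 [253.4, 233.3, 306.4, 258.2] 270.9 247.1
side flag_cup_pin 0.23 [299.2, 145.1, 341.1, 157.8] 314.1 149.2
side lidded_cup 0.76 [227.7, 232.5, 249.9, 263.6] 238.3 247.9
side lidded_cup 0.62 [256.5, 297.0, 275.2, 323.0] 264.6 308.8
side lidded_cup 0.61 [222.6, 283.0, 247.0, 307.5] 235.0 292.4
side glass_jar 0.59 [255.8, 186.6, 273.7, 212.2] 264.0 198.3
side sample_bottle 0.61 [281.5, 133.8, 295.9, 160.7] 288.1 147.2
```

View pics/sc.png

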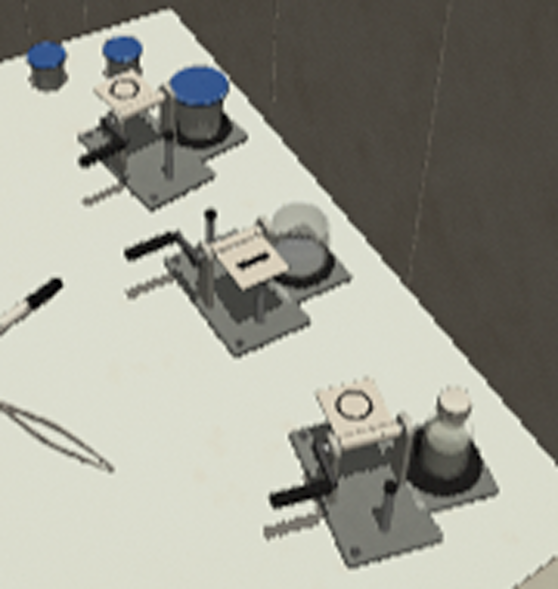

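View pics/si.png

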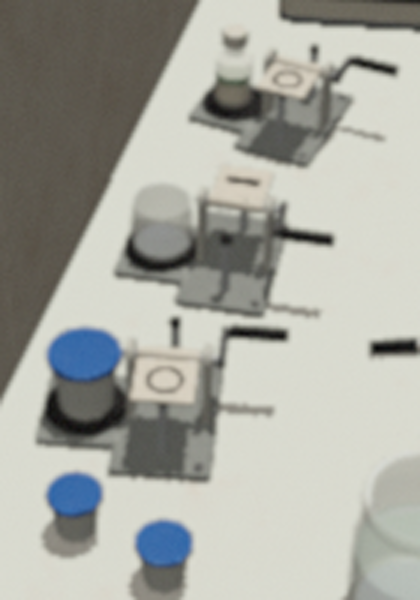

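```bash
cat > h.py <<'E'
import cv2, numpy as np
def crop(src,dst,x0,y0,x1,y1,f):
    im=cv2.imread(src)[y0:y1,x0:x1]
    o=cv2.resize(im,None,fx=f,fy=f,interpolation=cv2.INTER_CUBIC)
    for x in range((x0+9)//10*10,x1,10):
        cv2.line(o,(int((x-x0+.5)*f),0),(int((x-x0+.5)*f),6),(0,0,255),1); cv2.putText(o,str(x),(int((x-x0)*f),16),0,.35,(0,0,255),1)
    for y in range((y0+9)//10*10,y1,10):
        cv2.line(o,(0,int((y-y0+.5)*f)),(6,int((y-y0+.5)*f)),(0,0,255),1); cv2.putText(o,str(y),(8,int((y-y0+.5)*f)+4),0,.35,(0,0,255),1)
    cv2.imwrite(dst,o)
E
python3 - <<'E'
from h import *
crop("pics/scene0.png","pics/c1.png",240,155,305,215,9)
crop("pics/scene0.png","pics/c2.png",255,200,340,262,9)
crop("pics/side0.png","pics/c3.png",218,228,312,290,8)
crop("pics/side0.png","pics/c4.png",245,175,325,235,9)
E
```

```text
(no output)
```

View pics/c1.png

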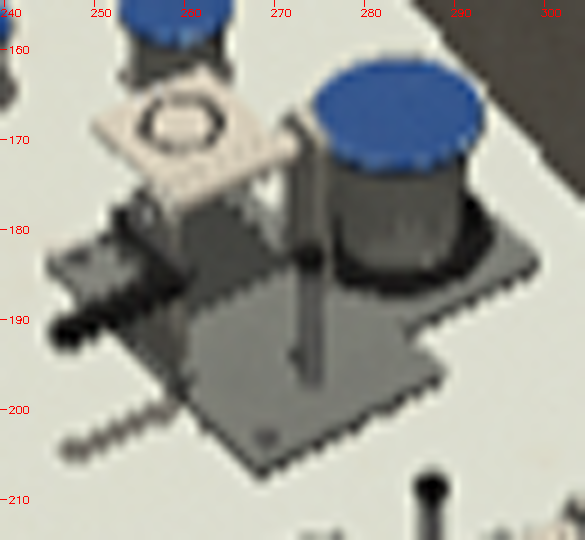

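View pics/c2.png

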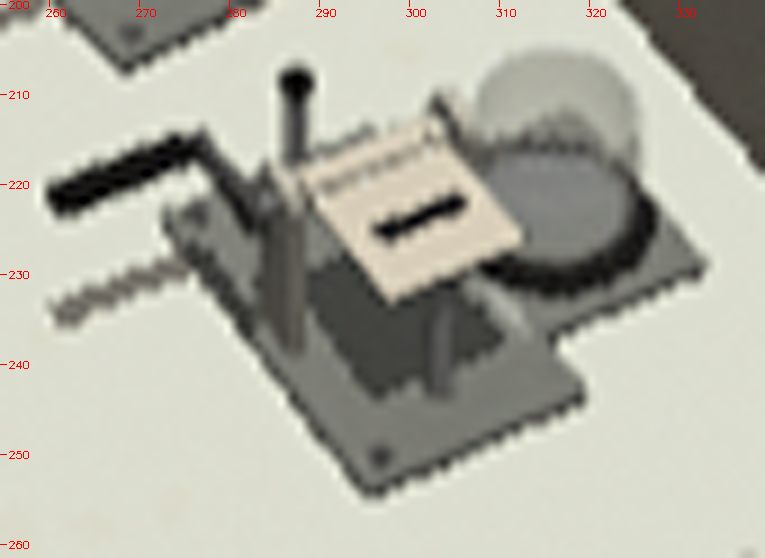

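View pics/c3.png

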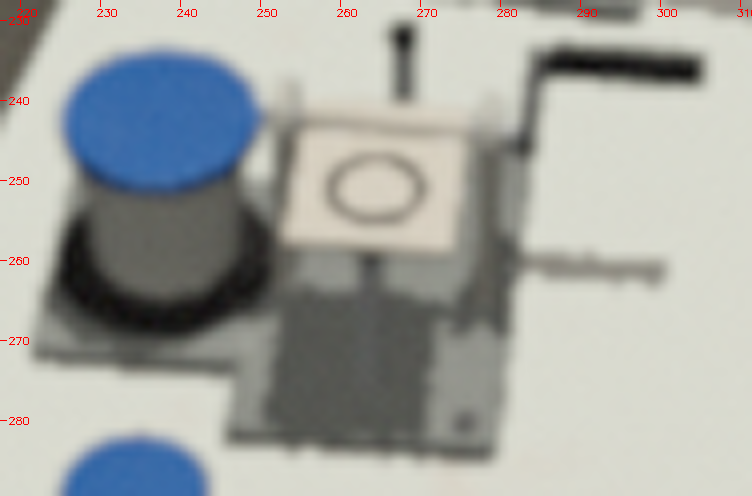

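View pics/c4.png

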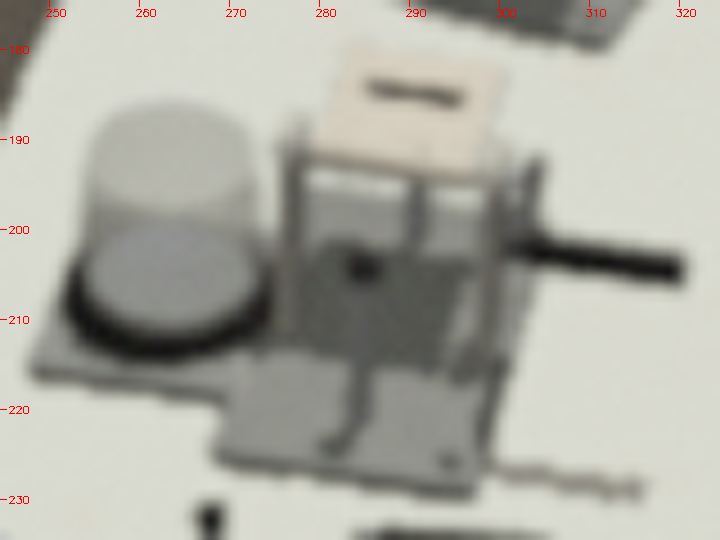

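```bash
cat > fit.py <<'E'
import numpy as np
from scipy.optimize import least_squares
from station import vision
cams={n:vision.camera_info(n) for n in("scene","side")}
def proj(n,X):
    c=cams[n];p=c["K"]@(c["R"]@X+c["t"]);return p[:2]/p[2]
B=4
P={"cup":[("scene",(-36,-66,0),(268.6,207.8)),("scene",(44,-66,B),(288.7,196.2)),("scene",(105,-40,B),(299.3,183.9)),("scene",(-36,66,B),(245.1,183.9)),("scene",(-88,-32,70),(246.7,191.7)),("scene",(-21,52,72),(250.1,168.6)),
("side",(105,40,B),(221.9,271.5)),("side",(44,66,B),(246,282.5)),("side",(-36,66,B),(279,284.4)),("side",(-88,-32,70),(305,236)),("side",(-21,52,72),(274.4,258.8)),("side",(27,52,72),(252.5,257.9))],
"jar":[("scene",(-36,-66,0),(295.8,254.5)),("scene",(44,-66,B),(319.3,243.9)),("scene",(105,-40,B),(332.8,229.3)),("scene",(-36,66,B),(273.2,223.4)),("scene",(-88,32,70),(260.6,221.7)),("scene",(-21,-52,72),(298.2,233.2)),("scene",(27,-52,72),(312.5,225.9)),
("side",(105,40,B),(248.1,216.2)),("side",(44,66,B),(268.2,225.6)),("side",(-36,66,B),(297.3,229.7)),("side",(-88,32,70),(320.3,204.3)),("side",(-21,-52,72),(300.6,181.7)),("side",(27,-52,72),(281.7,180.1))]}
def w(q,p):
    c,s=np.cos(q[2]),np.sin(q[2]);p=np.array(p)/1000
    return np.array([q[0]+c*p[0]-s*p[1],q[1]+s*p[0]+c*p[1],p[2]])
if __name__=="__main__":
  for k,L in P.items():
    f=lambda q:np.concatenate([proj(n,w(q,p))-u for n,p,u in L])
    r=least_squares(f,[.75,.2,0],loss="soft_l1");print(k,r.x.round(4));print(f(r.x).reshape(-1,2).round(1).tolist())
    cov=np.linalg.inv(r.jac.T@r.jac);print(np.sqrt(np.diag(cov)).round(4))
    y=-32 if k=="cup" else 32
    for a in (-88,-76,-60): print("pin",a,w(r.x,(a,y,70)).round(4))
E
python3 fit.py
```

```text
cup [0.5139 0.3191 0.1647]
[[-0.1, 0.6], [1.0, -0.0], [0.7, -0.3], [-1.0, 0.2], [-0.7, 0.7], [-1.1, -0.8], [-1.2, 0.8], [-0.9, -0.3], [0.7, 0.1], [0.3, -0.0], [-0.4, -0.2], [0.2, -0.7]]
[0.001  0.0012 0.0137]
pin -88 [0.4323 0.2731 0.07  ]
pin -76 [0.4441 0.2751 0.07  ]
pin -60 [0.4599 0.2777 0.07  ]
jar [0.507  0.1192 0.0385]
[[-0.4, 1.2], [1.0, -0.6], [0.6, -0.3], [-1.4, 0.4], [-0.4, 0.5], [-0.4, -0.8], [0.8, -0.3], [-1.3, -0.2], [-1.1, -0.0], [0.1, 0.3], [0.6, 0.5], [-0.0, -0.2], [1.2, -1.0]]
[0.001  0.0012 0.0133]
pin -88 [0.4178 0.1478 0.07  ]
pin -76 [0.4298 0.1483 0.07  ]
pin -60 [0.4458 0.1489 0.07  ]
```

The lidded cup that is meant is the big one on a stand, at scene (283,172). The two small blue-lidded look-alikes at (235,160) and (260,157) stand off any stand. The cup's flag shows the ring face, so it lies left with its pin on the right. The middle stand, at (297,231), is the open jar's. Its flag shows the bar face, so it lies right with its pin on the left. The bottle's flag at (340,290) stays as it is.

First I shut the gripper and align its yaw with the cup's stand.

Call:
move_arm(
  plan=[
    {"x": 0, "y": 0, "z": 0, "roll": -6.7},
    {"x": 0, "y": 0, "z": 0, "roll": -6.7},
    {"x": 0, "y": 0, "z": 0, "roll": -6.7},
    {"x": 0, "y": 0, "z": 0, "roll": -6.7},
    {"x": 0, "y": 0, "z": 0, "roll": -6.7},
  ],
  gripper=255,
  squeeze=20,
)

```text
time_s: 1.42
eef_pos: [0.253, 0.5715, 0.2503]
tool_rot: [-1.571, -0.0, 0.174]
ft_force: [0.3, 0.4, -0.5]
gripper_width: 0.3
```

Call:
move_arm(
  plan=[
    {"x": 13, "y": 0, "z": -33, "roll": 0},
    {"x": 13, "y": 0, "z": -33, "roll": 0},
    {"x": 13, "y": 0, "z": -33, "roll": 0},
    {"x": 13, "y": 0, "z": -33, "roll": 0},
    {"x": 13, "y": 0, "z": -33, "roll": 0},
  ],
)

```text
time_s: 1.83
eef_pos: [0.3451, 0.4184, 0.2504]
tool_rot: [-1.571, -0.0, 0.169]
ft_force: [-0.1, 0.7, 0.3]
gripper_width: -0.004
```

Call:
move_arm(
  plan=[
    {"x": 14, "y": 0, "z": -33, "roll": 0},
    {"x": 14, "y": 0, "z": -33, "roll": 0},
    {"x": 14, "y": 0, "z": -33, "roll": 0},
    {"x": 14, "y": 0, "z": -33, "roll": 0},
    {"x": 14, "y": 0, "z": -33, "roll": 0},
  ],
)

```text
time_s: 2.25
eef_pos: [0.442, 0.2672, 0.2507]
tool_rot: [-1.571, -0.001, 0.168]
ft_force: [0.7, -0.1, -0.4]
gripper_width: -0.003
```

```bash
cat > look.py <<'E'
import sys
from station import robot, vision
import cv2
from h import crop
o=robot.observe(); print({k:o[k].round(4) for k in("eef_pos","tool_rot","ft_force","q")},o["time_s"],o["gripper_width"])
t=sys.argv[1]
for n in sys.argv[2:]:
    cv2.imwrite(f"pics/{n}{t}.png",vision.get_image(n))
    if n=="wrist": c=vision.camera_info(n);print(c)
E
python3 look.py 1 wrist side scene
```

```text
{'eef_pos': array([0.442 , 0.2672, 0.2507]), 'tool_rot': array([-1.5706e+00, -8.0000e-04,  1.6800e-01]), 'ft_force': array([ 0.6574, -0.0571, -0.4236]), 'q': array([ 0.4078, -0.0171,  1.867 ,  0.    ,  1.2909, -1.3311])} 2.25 -0.003158167828671742
{'K': array([[373.37996907,   0.        , 283.68860131],
       [  0.        , 373.37996907, 206.23939036],
       [  0.        ,   0.        ,   1.        ]]), 'R': array([[-0.16224183,  0.98673113, -0.00626617],
       [ 0.94528918,  0.15724299,  0.28583739],
       [ 0.28302996,  0.04045144, -0.95825765]]), 't': array([-0.18276072, -0.49866427,  0.24338401])}
```

View pics/wrist1.png

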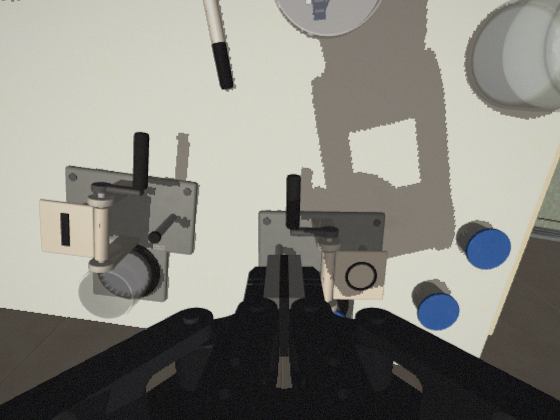

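View pics/side1.png

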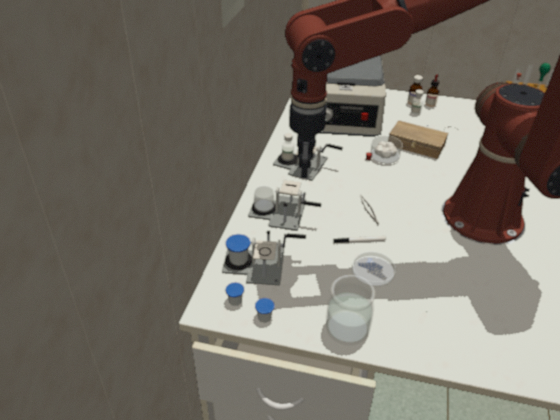

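```bash
python3 - <<'E'
from h import *
crop("pics/wrist1.png","pics/w1.png",240,165,400,310,5)
crop("pics/wrist1.png","pics/w2.png",30,120,210,320,3.7) if 0 else crop("pics/wrist1.png","pics/w2.png",35,125,205,270,4.6)
E
```

```text
(no output)
```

View pics/w1.png

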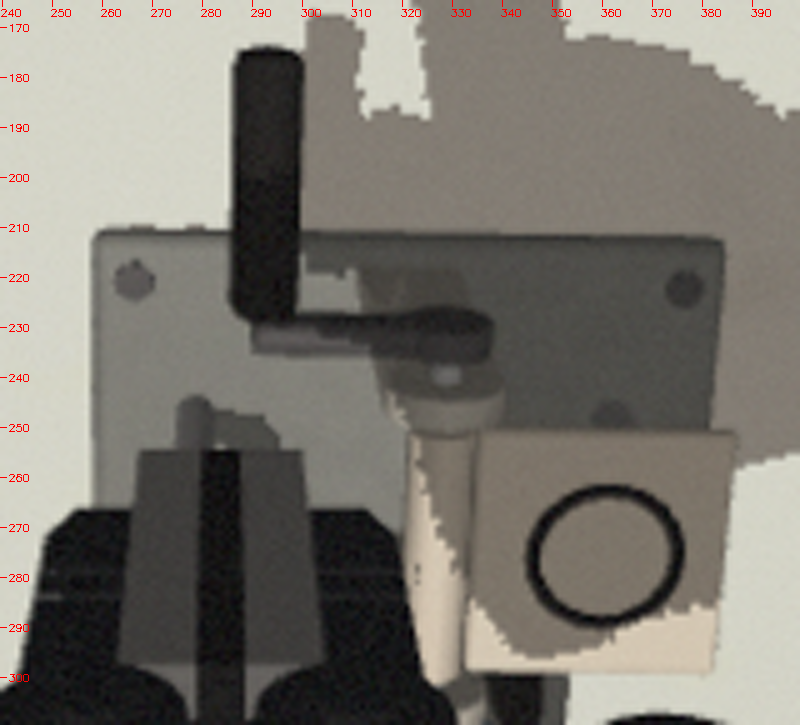

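View pics/w2.png

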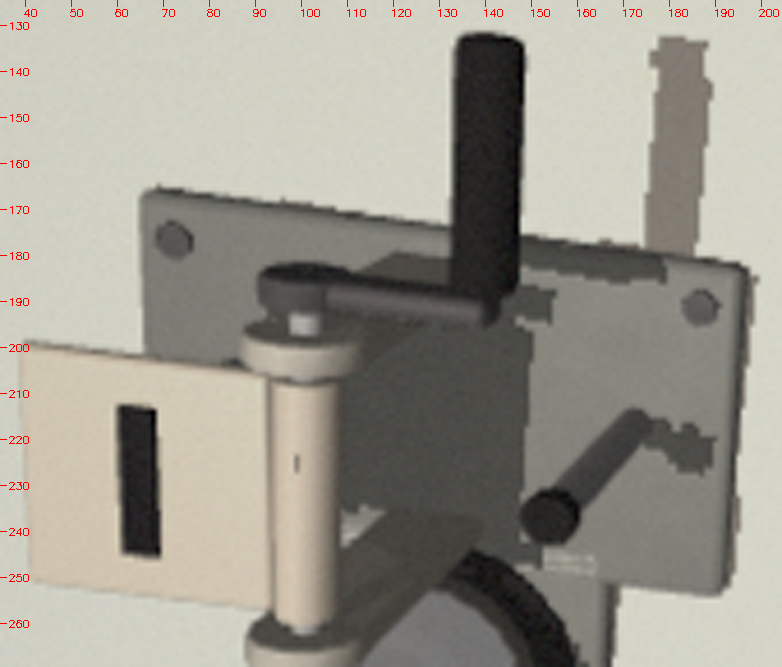

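```bash
cat > fit2.py <<'E'
import numpy as np
from scipy.optimize import least_squares
import fit
from fit import P,proj,w,cams
cams["wrist"]={'K': np.array([[373.37996907,0,283.68860131],[0,373.37996907,206.23939036],[0,0,1]]),'R':np.array([[-0.16224183,0.98673113,-0.00626617],[0.94528918,0.15724299,0.28583739],[0.28302996,0.04045144,-0.95825765]]),'t':np.array([-0.18276072,-0.49866427,0.24338401])}
W={"cup":[((-36,-66,8),(258.5,211.1)),((-36,66,8),(384.1,212.5)),((-88,-32,72),(293.1,174.3)),((-41,-32,70),(292.1,228.5)),((-21,52,72),(386.5,251.1)),((27,52,72),(381.9,299.1))],
"jar":[((-36,-66,8),(65.4,166.2)),((-36,66,8),(196.9,182.8)),((44,66,8),(191,253.4)),((-88,32,72),(141,132.5)),((-41,32,70),(140.4,187.5)),((-21,-52,72),(39.3,199.1)),((27,-52,72),(42.1,250.6))]}
for k in P:
  for L,nm in (([("wrist",*a) for a in W[k]],"wrist"),([("wrist",*a) for a in W[k]]+P[k],"all")):
    f=lambda q:np.concatenate([proj(n,w(q,p))-u for n,p,u in L])
    r=least_squares(f,[.5,.2,0],loss="soft_l1");print(k,nm,r.x.round(4))
    if nm=="wrist":print(f(r.x).reshape(-1,2).round(1).tolist())
    print("pin",w(r.x,(-76,-32 if k=="cup" else 32,70)).round(4))
c=cams["wrist"];C=-c["R"].T@c["t"];print("cam",C)
tcp=np.array([.442,.2672,.2507]);zt=np.array([-np.sin(.168),np.cos(.168),0])
xt=np.array([np.cos(.168),np.sin(.168),0])
for d in (0,-.006,-.019,-.025):
  for xx in (-.011,.011):
    p=tcp+[0,0,d]+xx*xt
    print(d,xx,proj("wrist",p).round(1),[proj("wrist",p+s*.01*zt).round(1)[0] for s in(-1,1)])
E
python3 fit2.py
```

```text
cup wrist [0.5163 0.3093 0.1499]
[[-0.9, -0.1], [1.8, 0.3], [-0.4, 0.2], [-0.6, -1.1], [0.6, -0.0], [0.3, 0.6]]
pin [0.446  0.2663 0.07  ]
cup all [0.516  0.3105 0.1588]
pin [0.446  0.2669 0.07  ]
jar wrist [0.509  0.1096 0.0316]
[[-0.6, -0.8], [0.3, -0.2], [1.3, 1.7], [-0.3, -0.3], [-0.0, 0.7], [-0.2, -0.3], [0.0, 0.2]]
pin [0.432  0.1391 0.07  ]
jar all [0.5086 0.1104 0.0377]
pin [0.4314 0.1395 0.07  ]
cam [0.37284554 0.24890192 0.37461627]
0 -0.011 [304.4 267.5] [np.float64(277.0), np.float64(331.9)]
0 0.011 [303.8 320.1] [np.float64(277.6), np.float64(330.1)]
-0.006 -0.011 [303.7 260.5] [np.float64(277.4), np.float64(330.1)]
-0.006 0.011 [303.1 311.4] [np.float64(277.9), np.float64(328.4)]
-0.019 -0.011 [302.3 247.1] [np.float64(278.1), np.float64(326.5)]
-0.019 0.011 [301.8 294.5] [np.float64(278.5), np.float64(325.1)]
-0.025 -0.011 [301.7 241.6] [np.float64(278.4), np.float64(325.1)]
-0.025 0.011 [301.3 287.6] [np.float64(278.8), np.float64(323.8)]
```

```bash
cat > fit3.py <<'E'
import numpy as np,cv2
from scipy.optimize import least_squares
from station import robot,vision
o=robot.observe();c=vision.camera_info("wrist");im=vision.get_image("wrist");o2=robot.observe()
print(o["eef_pos"].round(4),o2["eef_pos"].round(4),o2["tool_rot"].round(4),o2["ft_force"].round(2),o2["time_s"])
cv2.imwrite("pics/wrist2.png",im)
import fit2
from fit2 import *
cams["wrist"]=c
old=cv2.imread("pics/wrist1.png",0);new=cv2.cvtColor(im,cv2.COLOR_BGR2GRAY)
tip=np.array([[267.5,255.],[300,255.]])
print("new results")
for k in P:
  u=np.array([a[1] for a in W[k]]+tip.tolist(),np.float32)
  v,st,e=cv2.calcOpticalFlowPyrLK(old,new,u[:,None],None,winSize=(15,15),maxLevel=3)
  v=v[:,0];print((v-u).round(1).tolist(),st.ravel())
  L=[("wrist",a[0],b) for a,b in zip(W[k],v)]
  for LL,nm in((L,"wrist"),(L+P[k],"all")):
    f=lambda q:np.concatenate([proj(n,w(q,p))-uu for n,p,uu in LL])
    r=least_squares(f,[.5,.2,0],loss="soft_l1");print(k,nm,r.x.round(4),"pin",w(r.x,(-76,-32 if k=="cup" else 32,70)).round(4));print(f(r.x).reshape(-1,2).round(1).tolist())
tcp=o2["eef_pos"];y=o2["tool_rot"][2];zt=np.array([-np.sin(y),np.cos(y),0]);xt=np.array([np.cos(y),np.sin(y),0])
for d in(-.006,-.019):
  for xx in(-.011,.011):
    print(d,xx,[proj("wrist",tcp+[0,0,d]+xx*xt+s*zt).round(1).tolist() for s in(-.01,0,.01)])
E
python3 fit3.py | sed -n '1p;/new res/,$p'
```

```text
[0.4425 0.2669 0.2505] [0.4416 0.2681 0.2504] [-1.5701e+00  1.0000e-04  1.6520e-01] [ 0.03 -0.18  0.07] 2.45
new results
[[0.6000000238418579, -0.4000000059604645], [0.699999988079071, -0.800000011920929], [0.5, -0.6000000238418579], [0.6000000238418579, -0.4000000059604645], [0.800000011920929, -1.0], [1.0, -0.10000000149011612], [0.20000000298023224, 0.10000000149011612], [0.20000000298023224, -0.30000001192092896]] [1 1 1 1 1 1 1 1]
cup wrist [0.5157 0.3099 0.1526] pin [0.4454 0.2667 0.07  ]
[[-1.0, -0.0], [1.7, 0.5], [-0.4, 0.3], [-0.5, -1.1], [0.5, 0.2], [0.2, 0.0]]
cup all [0.5155 0.311  0.1602] pin [0.4456 0.2673 0.07  ]
[[-0.1, 0.4], [2.6, -0.0], [0.2, 0.5], [0.4, -0.9], [1.7, -0.2], [1.7, -0.4], [1.4, 2.2], [2.7, 1.5], [2.5, 1.1], [0.5, 1.5], [0.8, 2.1], [0.6, 0.5], [-0.8, -1.9], [-0.6, -3.1], [0.8, -2.6], [0.4, -2.2], [-0.3, -2.8], [0.4, -3.3]]
[[0.6000000238418579, 0.6000000238418579], [0.5, 0.10000000149011612], [0.6000000238418579, 0.0], [0.10000000149011612, 0.20000000298023224], [0.4000000059604645, 0.10000000149011612], [0.800000011920929, 0.6000000238418579], [1.0, 0.6000000238418579], [0.20000000298023224, 0.10000000149011612], [0.20000000298023224, -0.30000001192092896]] [1 1 1 1 1 1 1 1 1]
jar wrist [0.5092 0.1102 0.0367] pin [0.4321 0.1394 0.07  ]
[[-0.7, -0.7], [0.2, -0.3], [1.5, 1.7], [-0.2, -0.4], [0.1, 0.7], [-0.2, -0.3], [-0.1, 0.3]]
jar all [0.5088 0.111  0.0423] pin [0.4315 0.1397 0.07  ]
[[-0.1, -0.6], [0.9, -1.0], [2.5, 1.2], [0.2, -1.0], [0.8, 0.2], [0.6, -0.3], [1.0, 0.3], [1.7, 3.1], [3.2, 1.1], [2.6, 1.3], [0.4, 2.1], [1.5, 2.3], [1.8, 1.1], [3.0, 1.5], [-1.1, -2.2], [-0.9, -2.1], [0.2, -1.8], [0.6, -1.7], [-0.1, -2.1], [1.2, -2.8]]
-0.006 -0.011 [[280.0, 259.7], [306.3, 259.7], [332.7, 259.7]]
-0.006 0.011 [[280.3, 310.5], [305.5, 310.6], [330.7, 310.6]]
-0.019 -0.011 [[280.5, 246.4], [304.7, 246.4], [328.9, 246.4]]
-0.019 0.011 [[280.8, 293.8], [304.0, 293.8], [327.3, 293.9]]
```

```bash
python3 -c "
from h import *
crop('pics/wrist2.png','pics/w3.png',230,165,390,310,5)"
```

```text
(no output)
```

View pics/w3.png

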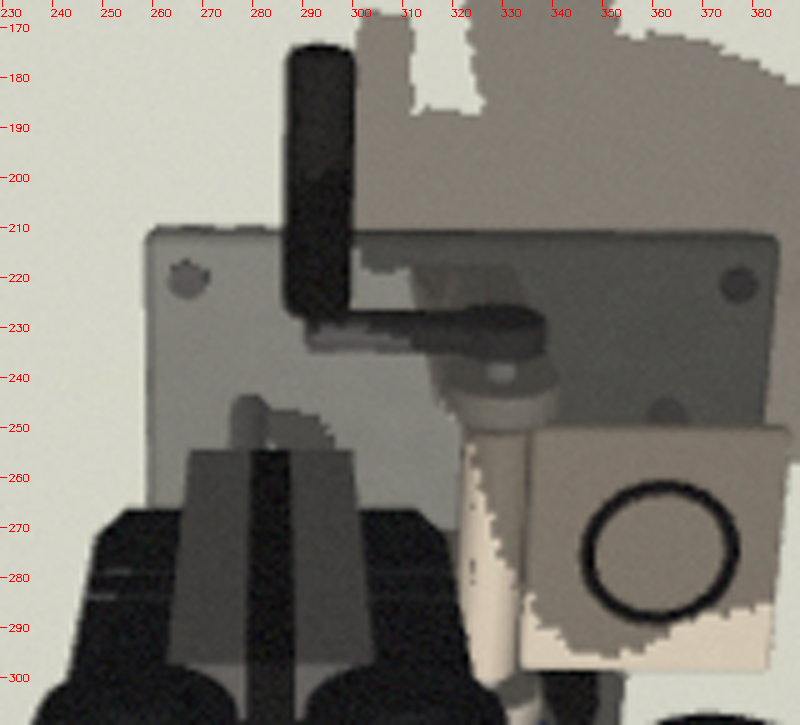

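Call:
move_arm(
  plan=[
    {"x": 2, "y": 20, "z": 4, "roll": 0},
    {"x": 0, "y": 30, "z": 0, "roll": 0},
    {"x": 0, "y": 30, "z": 0, "roll": 0},
    {"x": 0, "y": 30, "z": 0, "roll": 0},
    {"x": 0, "y": 20, "z": 0, "roll": 0},
  ],
)

```text
time_s: 2.87
eef_pos: [0.4399, 0.2739, 0.1174]
tool_rot: [-1.571, 0.004, 0.17]
ft_force: [-0.6, -0.4, -0.7]
gripper_width: -0.001
```

```bash
python3 look.py 3 wrist side | head -3; python3 -c "
from station import robot;print(robot.tcp_to_tips)
from h import *
crop('pics/wrist3.png','pics/w4.png',200,130,400,290,4)
crop('pics/side3.png','pics/s4.png',215,200,325,290,7)"
```

```text
{'eef_pos': array([0.4399, 0.2739, 0.1174]), 'tool_rot': array([-1.5711,  0.0038,  0.1702]), 'ft_force': array([-0.6368, -0.4055, -0.7403]), 'q': array([ 4.2100e-01,  1.5190e-01,  1.9620e+00,  7.0000e-04,  1.0315e+00,
       -1.3203e+00])} 2.8667 -0.0014340358725845877
{'K': array([[373.37996907,   0.        , 283.68860131],
0.019
```

View pics/w4.png

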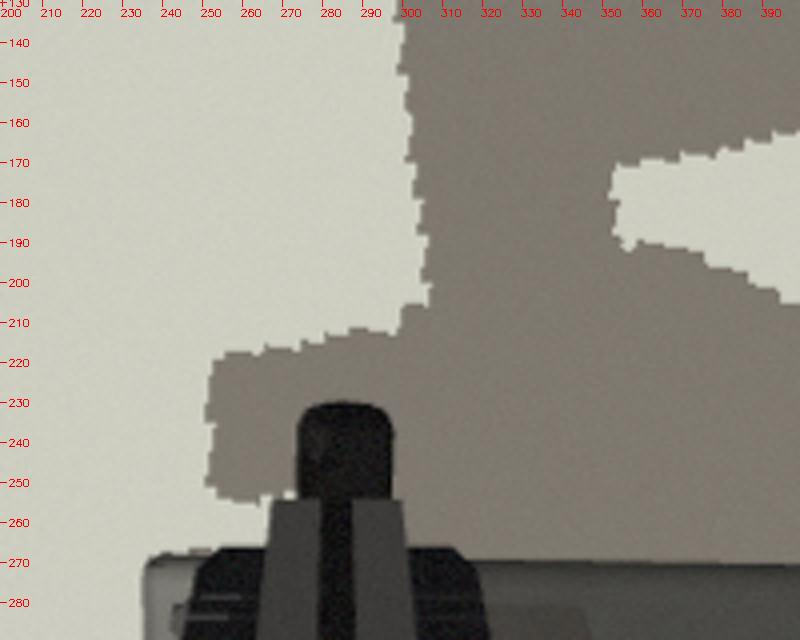

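View pics/s4.png

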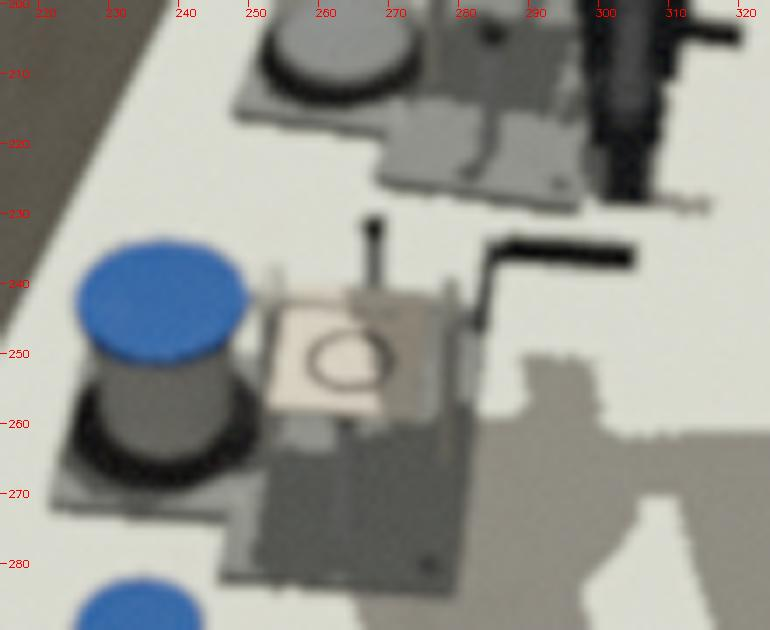

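Call:
move_arm(
  plan=[
    {"x": 0, "y": 12, "z": 0, "roll": 0},
    {"x": 0, "y": 8, "z": 0, "roll": 0},
    {"x": 0, "y": 6, "z": 0, "roll": 0},
    {"x": 0, "y": 6, "z": 0, "roll": 0},
    {"x": 0, "y": 6, "z": 0, "roll": 0},
  ],
)

```text
time_s: 3.38
eef_pos: [0.4434, 0.2736, 0.0829]
tool_rot: [-1.57, -0.002, 0.168]
ft_force: [-0.4, 0.8, 0.1]
gripper_width: 0.0
```

Call:
move_arm(
  plan=[
    {"x": 0, "y": 5, "z": 0, "roll": 0},
    {"x": 0, "y": 5, "z": 0, "roll": 0},
    {"x": 0, "y": 5, "z": 0, "roll": 0},
    {"x": 0, "y": 5, "z": 0, "roll": 0},
    {"x": 0, "y": 0, "z": 0, "roll": 0},
  ],
)

```text
time_s: 3.8
eef_pos: [0.4417, 0.2724, 0.061]
tool_rot: [-1.571, 0.002, 0.168]
ft_force: [0.8, -0.1, -0.5]
gripper_width: -0.002
```

```bash
python3 look.py 4 wrist side | head -2; python3 -c "
from h import *
crop('pics/wrist4.png','pics/w4.png',200,130,400,290,4)
crop('pics/side4.png','pics/s4.png',215,200,325,290,7)"
```

```text
{'eef_pos': array([0.4417, 0.2724, 0.061 ]), 'tool_rot': array([-1.5715,  0.0022,  0.1677]), 'ft_force': array([ 0.7525, -0.0712, -0.5344]), 'q': array([ 4.1750e-01,  2.4530e-01,  1.9815e+00, -2.0000e-04,  9.1720e-01,
       -1.3210e+00])} 3.8 -0.001563603013107992
```

View pics/w4.png

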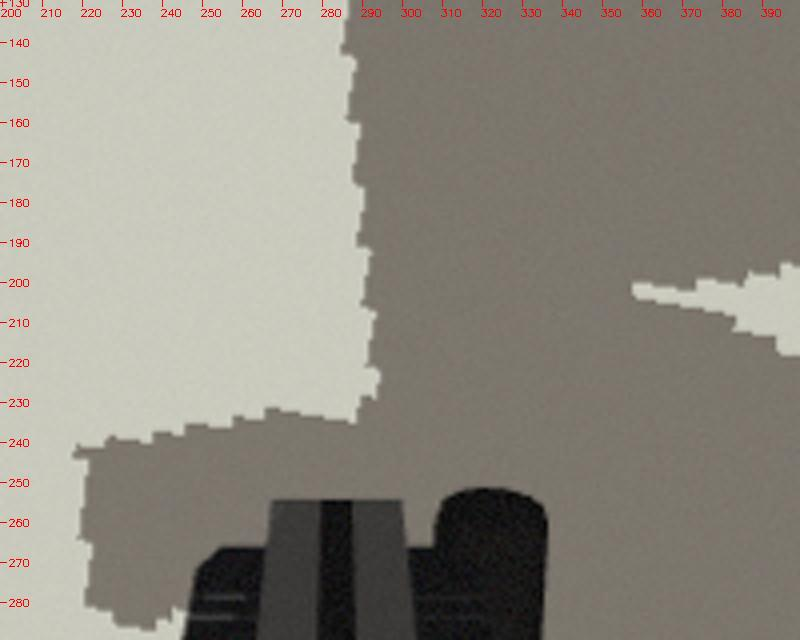

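View pics/s4.png

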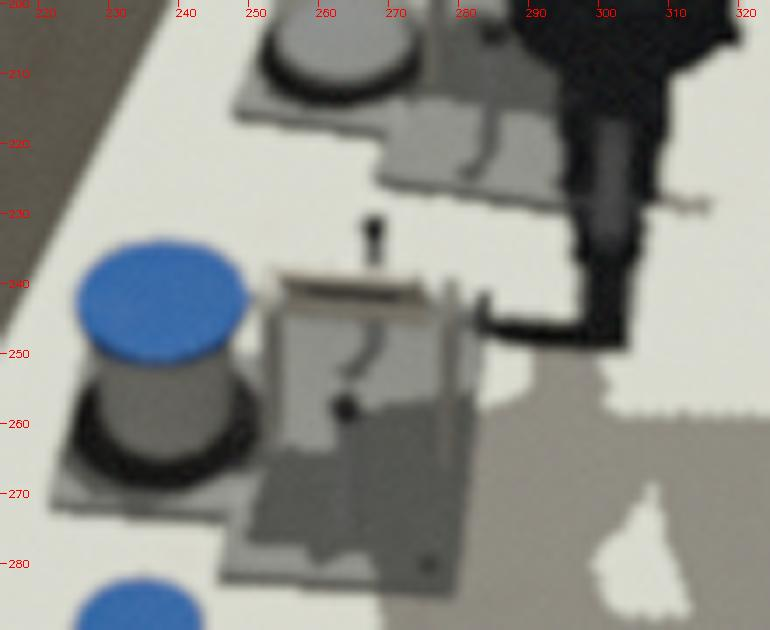

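Call:
move_arm(
  plan=[
    {"x": 0, "y": 4, "z": 4, "roll": 0},
    {"x": 0, "y": 4, "z": 6, "roll": 0},
    {"x": 0, "y": 0, "z": 7, "roll": 0},
    {"x": 0, "y": 0, "z": 7, "roll": 0},
    {"x": 0, "y": 0, "z": 7, "roll": 0},
  ],
)

```text
time_s: 4.32
eef_pos: [0.4372, 0.3043, 0.0544]
tool_rot: [-1.571, 0.0, 0.168]
ft_force: [0.1, -1.7, 2.0]
gripper_width: -0.0
```

Call:
move_arm(
  plan=[
    {"x": 0, "y": 0, "z": 5, "roll": 0},
    {"x": 0, "y": 0, "z": 2, "roll": 0},
    {"x": 0, "y": 0, "z": 0, "roll": 0},
    {"x": 0, "y": 0, "z": 0, "roll": 0},
    {"x": 0, "y": 0, "z": 0, "roll": 0},
  ],
)

```text
time_s: 4.73
eef_pos: [0.436, 0.3104, 0.0541]
tool_rot: [-1.571, 0.0, 0.168]
ft_force: [0.2, 0.1, -0.4]
gripper_width: -0.004
```

```bash
python3 look.py 5 wrist side | head -2; python3 -c "
from h import *
crop('pics/wrist5.png','pics/w4.png',200,130,400,290,4)
crop('pics/side5.png','pics/s4.png',215,200,325,290,7)"
```

```text
{'eef_pos': array([0.436 , 0.3104, 0.0541]), 'tool_rot': array([-1.5707e+00,  4.0000e-04,  1.6780e-01]), 'ft_force': array([ 0.2292,  0.0903, -0.3951]), 'q': array([ 4.8750e-01,  2.8580e-01,  1.9460e+00,  2.0000e-04,  9.1010e-01,
       -1.2513e+00])} 4.7333 -0.0037417170898366475
```

View pics/w4.png

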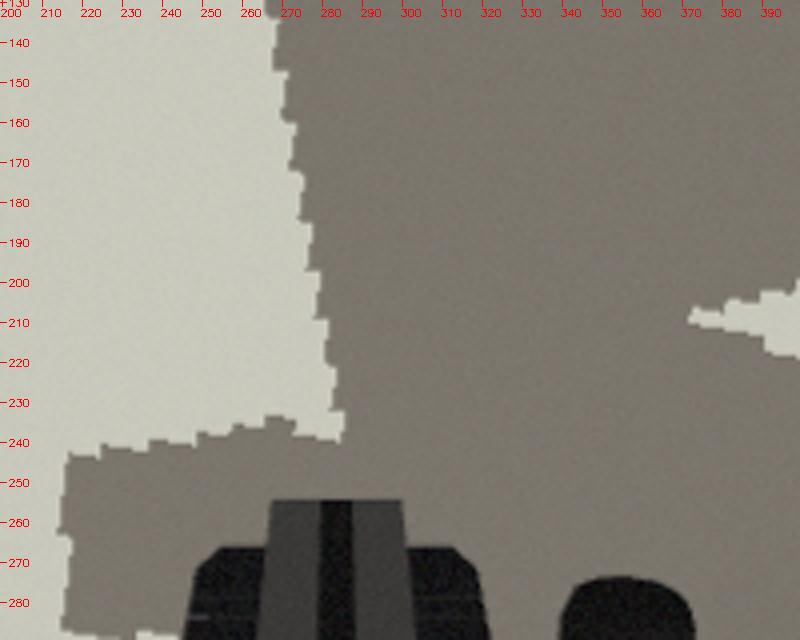

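View pics/s4.png

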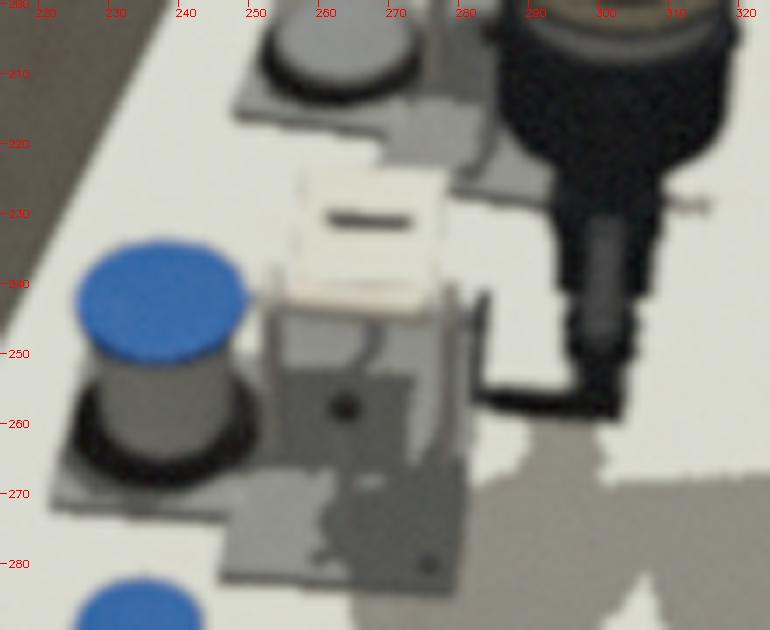

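Call:
move_arm(
  plan=[
    {"x": 0, "y": -18, "z": 0, "roll": 0},
    {"x": 0, "y": -20, "z": 0, "roll": 0},
    {"x": 0, "y": -20, "z": 0, "roll": 2.5},
    {"x": 0, "y": -20, "z": 0, "roll": 2.5},
    {"x": 0, "y": -12, "z": 0, "roll": 2.5},
  ],
)

```text
time_s: 5.25
eef_pos: [0.4372, 0.3108, 0.1466]
tool_rot: [-1.569, -0.003, 0.034]
ft_force: [0.8, 0.2, 0.3]
gripper_width: 0.0
```

```bash
cat > to.py <<'E'
import sys,numpy as np
from station import robot
o=robot.observe();p=o["eef_pos"];y=o["tool_rot"][2]
d=np.array([float(a) for a in sys.argv[1:4]])-p
print(p.round(4),y.round(3),o["ft_force"].round(1),"x %.1f y %.1f z %.1f"%(1e3*(d[0]*np.cos(y)+d[1]*np.sin(y)),-1e3*d[2],1e3*(-d[0]*np.sin(y)+d[1]*np.cos(y))))
E
python3 to.py .4284 .1496 .135
```

```text
[0.4372 0.3108 0.1466] 0.034 [0.8 0.2 0.3] x -14.4 y 11.6 z -160.8
```

Call:
move_arm(
  plan=[
    {"x": -3, "y": 0, "z": -36, "roll": 0},
    {"x": -3, "y": 0, "z": -36, "roll": 0},
    {"x": -3, "y": 0, "z": -36, "roll": 0},
    {"x": -3, "y": 0, "z": -36, "roll": 0},
    {"x": -2, "y": 0, "z": -17, "roll": 0},
  ],
)

```text
time_s: 5.67
eef_pos: [0.4273, 0.1459, 0.144]
tool_rot: [-1.572, 0.001, 0.035]
ft_force: [1.0, 0.6, 0.8]
gripper_width: 0.001
```

Call:
move_arm(
  plan=[
    {"x": 0, "y": 12, "z": 0, "roll": 0},
    {"x": 0, "y": 12, "z": 0, "roll": 0},
    {"x": 0, "y": 6, "z": 0, "roll": 0},
    {"x": 0, "y": 0, "z": 0, "roll": 0},
    {"x": 0, "y": 0, "z": 0, "roll": 0},
  ],
)

```text
time_s: 6.08
eef_pos: [0.4278, 0.149, 0.114]
tool_rot: [-1.571, 0.001, 0.037]
ft_force: [-0.2, -0.2, -0.5]
gripper_width: 0.0
```

```bash
python3 to.py .4284 .1496 .115; python3 look.py 6 wrist side | head -2; python3 -c "
from h import *
crop('pics/wrist6.png','pics/w4.png',200,130,400,290,4)
crop('pics/side6.png','pics/s4.png',215,170,335,290,6)"
```

```text
[0.4278 0.149  0.114 ] 0.037 [-0.2 -0.2 -0.5] x 0.6 y -1.0 z 0.5
{'eef_pos': array([0.4278, 0.149 , 0.114 ]), 'tool_rot': array([-1.5709e+00,  1.1000e-03,  3.7000e-02]), 'ft_force': array([-0.1758, -0.1572, -0.494 ]), 'q': array([ 0.1801,  0.0194,  2.1138,  0.    ,  1.0095, -1.4278])} 6.0833 0.0004738080354370055
{'K': array([[373.37996907,   0.        , 283.68860131],
```

View pics/w4.png

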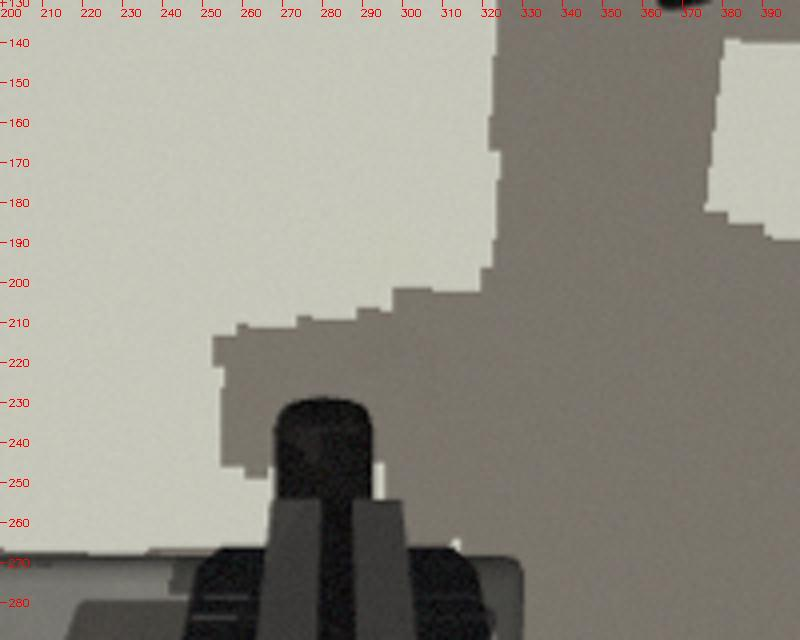

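View pics/s4.png

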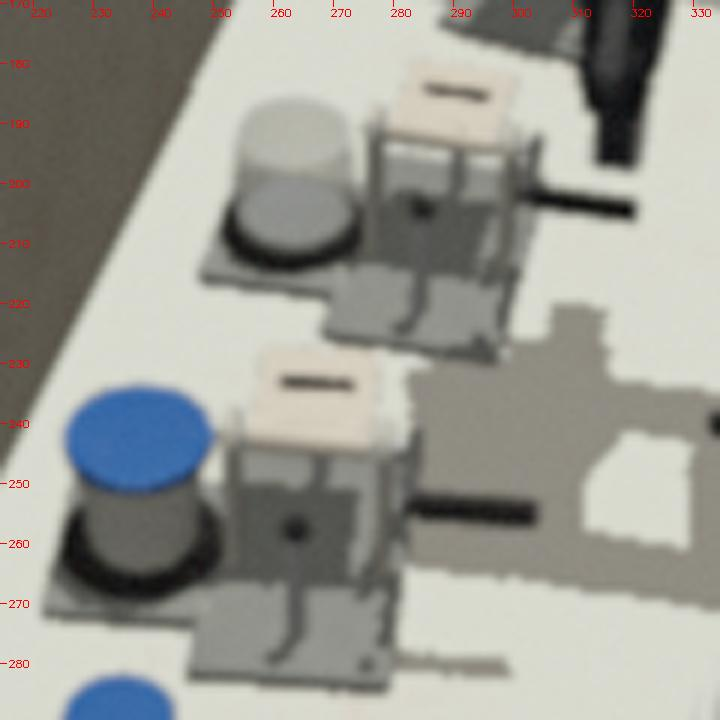

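Call:
move_arm(
  plan=[
    {"x": 0, "y": 12, "z": 0, "roll": 0},
    {"x": 0, "y": 8, "z": 0, "roll": 0},
    {"x": 0, "y": 6, "z": 0, "roll": 0},
    {"x": 0, "y": 6, "z": 0, "roll": 0},
    {"x": 0, "y": 6, "z": 0, "roll": 0},
  ],
)

```text
time_s: 6.6
eef_pos: [0.4285, 0.149, 0.0761]
tool_rot: [-1.571, -0.0, 0.038]
ft_force: [0.4, -1.1, 1.5]
gripper_width: 0.003
```

Call:
move_arm(
  plan=[
    {"x": 0, "y": 5, "z": 0, "roll": 0},
    {"x": 0, "y": 5, "z": 0, "roll": 0},
    {"x": 0, "y": 5, "z": 0, "roll": 0},
    {"x": 0, "y": 0, "z": 0, "roll": 0},
    {"x": 0, "y": 0, "z": 0, "roll": 0},
  ],
)

```text
time_s: 7.02
eef_pos: [0.4276, 0.149, 0.0607]
tool_rot: [-1.571, 0.001, 0.037]
ft_force: [0.3, 0.5, 0.1]
gripper_width: -0.002
```

```bash
python3 look.py 7 wrist side | head -2; python3 -c "
from h import *
crop('pics/wrist7.png','pics/w4.png',200,130,400,290,4)
crop('pics/side7.png','pics/s4.png',215,170,335,290,6)"
```

```text
{'eef_pos': array([0.4276, 0.149 , 0.0607]), 'tool_rot': array([-1.5708e+00,  1.4000e-03,  3.6900e-02]), 'ft_force': array([0.313 , 0.4704, 0.1335]), 'q': array([ 1.8000e-01,  1.1870e-01,  2.1348e+00,  2.0000e-04,  8.8960e-01,
       -1.4278e+00])} 7.0167 -0.0015520130471334416
```

View pics/w4.png

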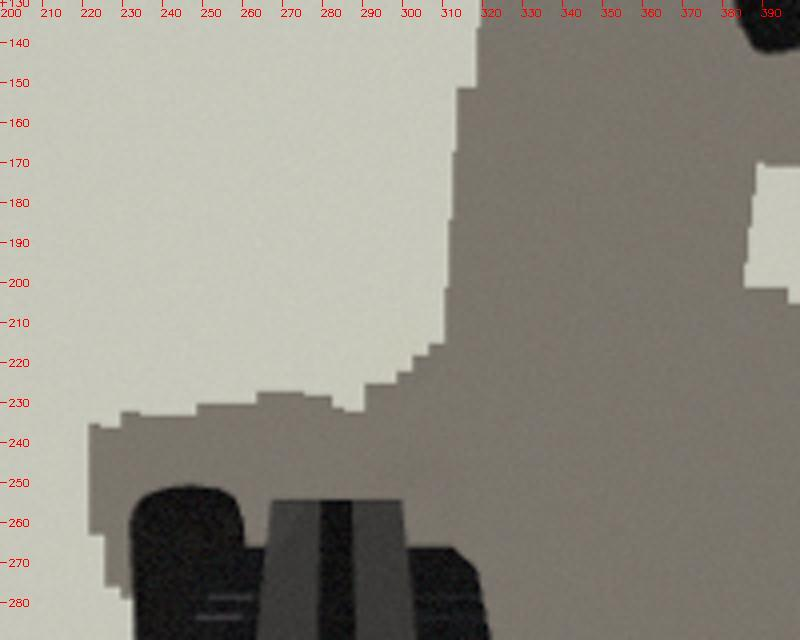

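View pics/s4.png

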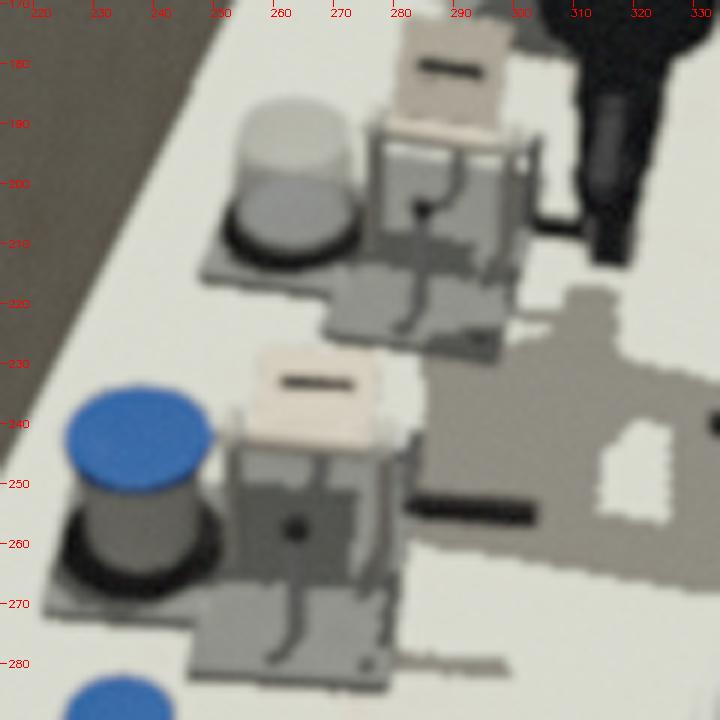

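Call:
move_arm(
  plan=[
    {"x": 0, "y": 4, "z": -4, "roll": 0},
    {"x": 0, "y": 4, "z": -6, "roll": 0},
    {"x": 0, "y": 0, "z": -7, "roll": 0},
    {"x": 0, "y": 0, "z": -7, "roll": 0},
    {"x": 0, "y": 0, "z": -7, "roll": 0},
  ],
)

```text
time_s: 7.53
eef_pos: [0.4293, 0.1174, 0.0533]
tool_rot: [-1.57, 0.0, 0.036]
ft_force: [-0.3, 3.0, 3.8]
gripper_width: 0.001
```

Call:
move_arm(
  plan=[
    {"x": 0, "y": 0, "z": -5, "roll": 0},
    {"x": 0, "y": 0, "z": -2, "roll": 0},
    {"x": 0, "y": 0, "z": 0, "roll": 0},
    {"x": 0, "y": 0, "z": 0, "roll": 0},
    {"x": 0, "y": 0, "z": 0, "roll": 0},
  ],
)

```text
time_s: 7.95
eef_pos: [0.4294, 0.111, 0.0532]
tool_rot: [-1.571, 0.0, 0.037]
ft_force: [0.0, 0.2, -0.7]
gripper_width: 0.0
```

```bash
python3 look.py 8 wrist side | head -2; python3 -c "
from h import *
crop('pics/wrist8.png','pics/w4.png',200,130,400,290,4)
crop('pics/side8.png','pics/s4.png',215,170,335,290,6)"
```

```text
{'eef_pos': array([0.4294, 0.111 , 0.0532]), 'tool_rot': array([-1.571e+00,  3.000e-04,  3.700e-02]), 'ft_force': array([ 0.0134,  0.1682, -0.7092]), 'q': array([ 9.4500e-02,  1.1480e-01,  2.1585e+00, -2.0000e-04,  8.6860e-01,
       -1.5132e+00])} 7.95 0.0004560586447210343
```

View pics/w4.png

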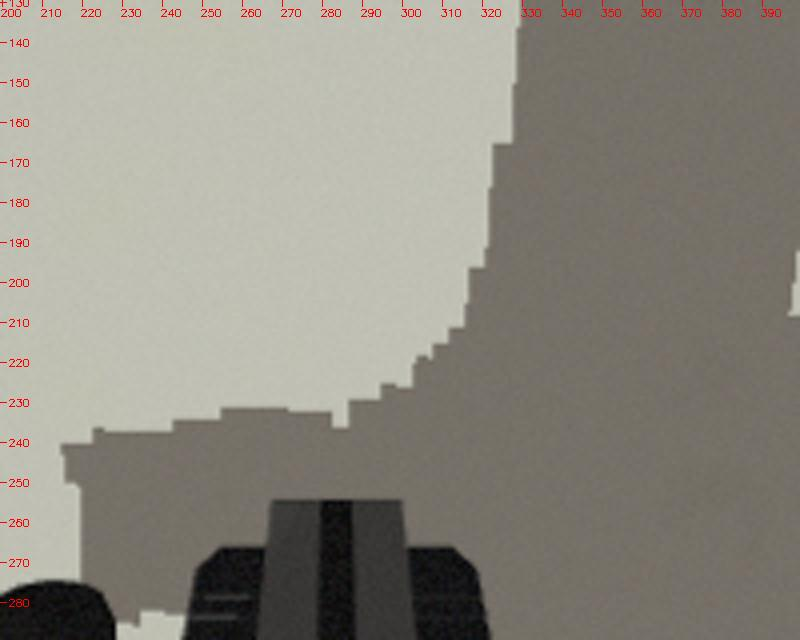

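View pics/s4.png

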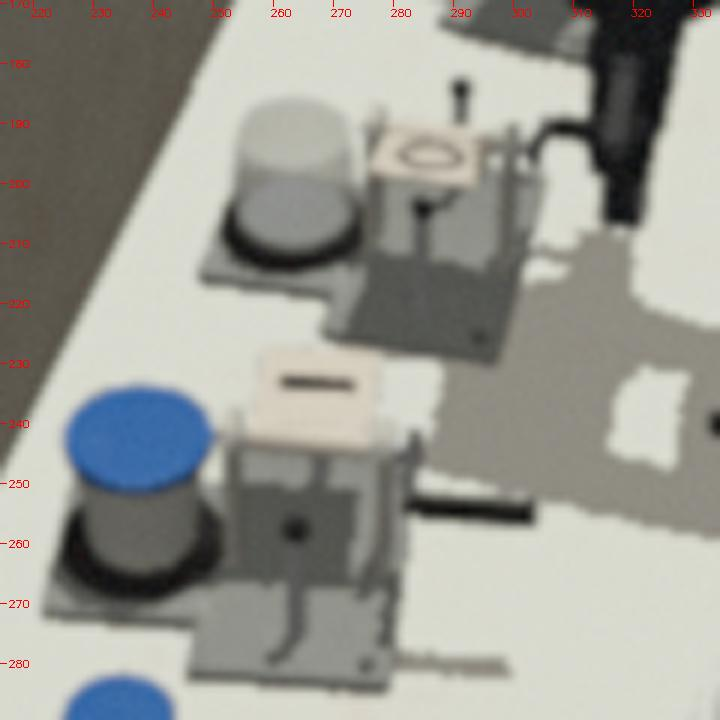

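The jar's flag is past the top and falling left, ring face up. I raise the arm straight up and let the flag settle.

Call:
move_arm(
  plan=[
    {"x": 0, "y": -15, "z": 0, "roll": 0},
    {"x": 0, "y": -20, "z": 0, "roll": 0},
    {"x": 0, "y": -30, "z": 0, "roll": 0},
    {"x": 0, "y": -30, "z": 0, "roll": 0},
    {"x": 0, "y": -20, "z": 0, "roll": 0},
  ],
)

```text
time_s: 8.47
eef_pos: [0.4306, 0.1114, 0.1709]
tool_rot: [-1.571, -0.003, 0.038]
ft_force: [0.6, 0.6, 0.7]
gripper_width: -0.002
```

Call:
move_arm(
  plan=[
    {"x": -30, "y": -20, "z": 0, "roll": 0},
    {"x": -30, "y": -20, "z": 0, "roll": 0},
    {"x": -15, "y": -10, "z": 0, "roll": 0},
    {"x": 0, "y": 0, "z": 0, "roll": 0},
    {"x": 0, "y": 0, "z": 0, "roll": 0},
  ],
)

```text
time_s: 8.88
eef_pos: [0.3549, 0.1085, 0.2189]
tool_rot: [-1.571, -0.003, 0.038]
ft_force: [0.5, -0.3, 0.2]
gripper_width: -0.003
```

Call:
move_arm(
  plan=[
    {"x": 0, "y": 0, "z": 0, "roll": 0},
    {"x": 0, "y": 0, "z": 0, "roll": 0},
    {"x": 0, "y": 0, "z": 0, "roll": 0},
    {"x": 0, "y": 0, "z": 0, "roll": 0},
    {"x": 0, "y": 0, "z": 0, "roll": 0},
  ],
)

```text
time_s: 9.3
eef_pos: [0.3547, 0.1082, 0.2177]
tool_rot: [-1.571, 0.002, 0.037]
ft_force: [0.2, 0.1, -0.4]
gripper_width: 0.0
```

```bash
python3 look.py 9 wrist side scene | head -2; python3 -c "
from h import *
crop('pics/scene9.png','pics/w4.png',225,145,395,330,3.2)
crop('pics/side9.png','pics/s4.png',215,120,355,290,3.5)"
```

```text
{'eef_pos': array([0.3547, 0.1082, 0.2177]), 'tool_rot': array([-1.5709e+00,  1.5000e-03,  3.6800e-02]), 'ft_force': array([ 0.177 ,  0.0753, -0.3647]), 'q': array([ 0.1063, -0.3403,  2.2037, -0.    ,  1.2798, -1.5013])} 9.3 0.00018108583981392873
{'K': array([[373.37996907,   0.        , 283.68860131],
```

View pics/w4.png

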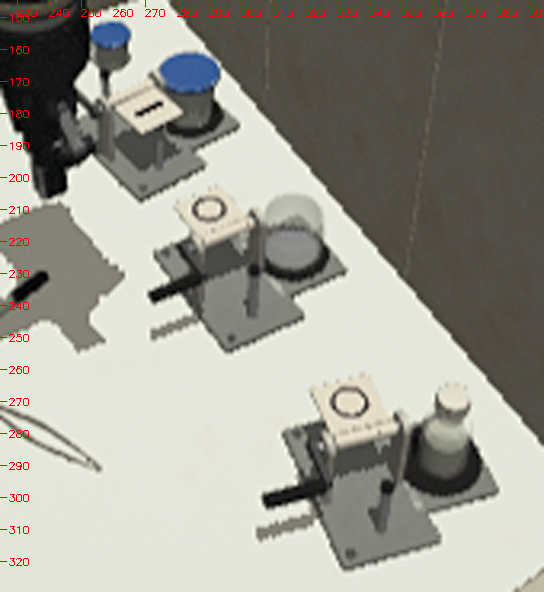

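View pics/s4.png

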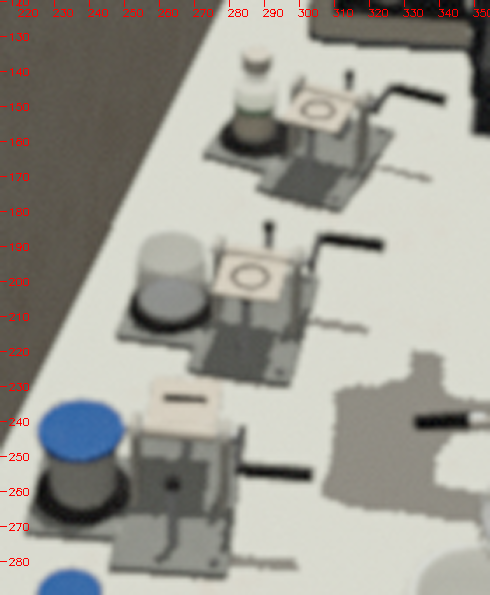

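Call:
move_arm(
  plan=[
    {"x": 0, "y": 0, "z": 0, "roll": 0},
    {"x": 0, "y": 0, "z": 0, "roll": 0},
    {"x": 0, "y": 0, "z": 0, "roll": 0},
    {"x": 0, "y": 0, "z": 0, "roll": 0},
    {"x": 0, "y": 0, "z": 0, "roll": 0},
  ],
)

```text
time_s: 9.87
eef_pos: [0.3546, 0.1083, 0.2184]
tool_rot: [-1.571, -0.0, 0.037]
ft_force: [-0.1, 0.8, 0.1]
gripper_width: -0.002
```

Call:
move_arm(
  plan=[
    {"x": 0, "y": 0, "z": 0, "roll": 0},
    {"x": 0, "y": 0, "z": 0, "roll": 0},
    {"x": 0, "y": 0, "z": 0, "roll": 0},
    {"x": 0, "y": 0, "z": 0, "roll": 0},
    {"x": 0, "y": 0, "z": 0, "roll": 0},
  ],
)

```text
time_s: 10.28
eef_pos: [0.3546, 0.1083, 0.2183]
tool_rot: [-1.571, -0.0, 0.037]
ft_force: [-0.5, 0.1, -0.4]
gripper_width: -0.002
```

```bash
python3 - <<'E'
from station import vision,robot
import cv2,numpy as np
from fit import proj,w
im=vision.get_image("side");cv2.imwrite("pics/side10.png",im)
d=cv2.absdiff(im,cv2.imread("pics/side9.png")).max(2)[120:300,215:345];print("moved px since side9",(d>40).sum())
# vessels vs start
a=cv2.imread("pics/side0.png")
for n,(x0,y0,x1,y1) in dict(cup=(224,232,250,268),jar=(252,185,275,215),bottle=(279,132,298,162)).items():
    s,_=cv2.phaseCorrelate(*[cv2.cvtColor(i[y0:y1,x0:x1],cv2.COLOR_BGR2GRAY).astype(np.float32) for i in(a,im)]);print(n,np.round(s,2))
# predicted flat pin end / plate tip
for k,q,s in(("cup",[.5139,.3191,.1647],1),("jar",[.507,.1192,.0385],-1)):
    print(k,"pin end",proj("side",w(q,(-88,32*s,70))).round(1),"plate tips",[proj("side",w(q,(x,-52*s,72))).round(1).tolist() for x in(-21,27)])
print(robot.observe()["time_s"],robot.observe()["ft_force"].round(2))
from h import crop
crop("pics/side10.png","pics/s10.png",225,170,335,290,6)
E
```

```text
moved px since side9 0
cup [ 0.54 -0.03]
jar [-0.05 -0.05]
bottle [0.04 0.03]
cup pin end [304.2 254.9] plate tips [[277.7, 228.0], [257.7, 226.8]]
jar pin end [324.4 189.8] plate tips [[293.5, 205.3], [274.9, 202.7]]
10.3333 [-0.02 -0.67 -0.55]
```

View pics/s10.png

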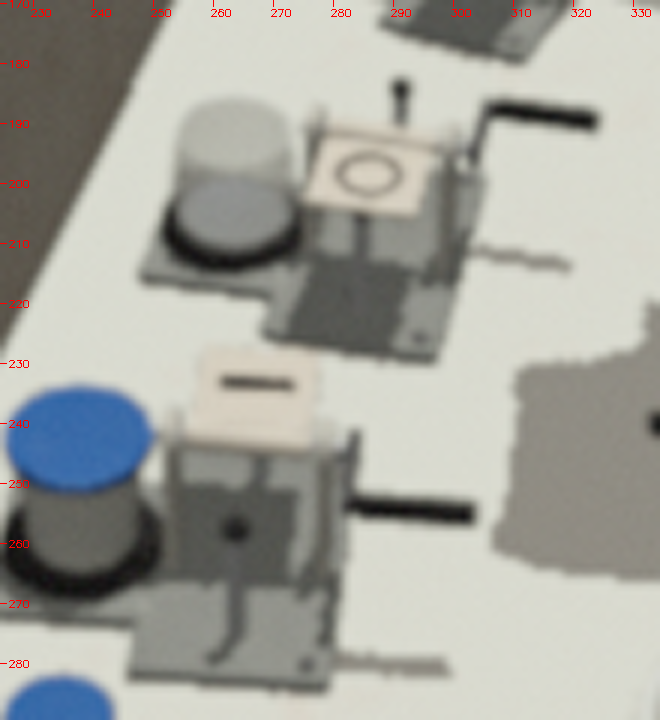

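```bash
python3 -c "
from station import finish_job
print(finish_job())"
```

```text
the job is handed in; nothing more can be done
None
```

I pushed both flags over by their crank pins with the shut fingertips, each pin pressed down and then swept sideways below the axle. The cup's flag now lies right with its bar face up, and the jar's flag lies left with its ring face up. I handed the job in at about 10.3 s of the 45 s.

**Flags:** In the last side picture, both pin ends and plates are within about 1 to 2 px of where flat flags should show. Nothing in the stand area of that view had moved over the last second. The bottle's flag was not touched and looks as it did at the start.

**Vessels:** Compared with the first picture, the jar and bottle shifted less than 0.1 px. The cup's shift read 0.5 px (about 1 mm), probably from the flag's changed background.

**Forces:** The highest wrist force reading was about 5 N, taken at the ends of moves, and the arm was clear of everything at the end.

**Disagreement:** The wrist camera's calibration was about 8 mm off sideways. It disagreed with the two fixed cameras and with where the fingertips showed in its own picture. I used the fixed cameras for the pin positions and checked each approach by where the pin lay against the fingertips.

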